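Turn the bead tray and slide it home

ROBOT

A 6-joint arm with a two-finger parallel gripper is mounted at the origin on the work surface. World frame = base frame: x ahead of the robot, y to its left, z up, the work surface at z = 0. Lengths are in mm, angles in rad, forces in N, time in s.
With the tool pointing down it reaches from about 275 to 750 mm from the base axis. Payload 10.2 kg.
Tool frame: the origin (TCP) lies at the very end of the fingers, on their centre line; the grasp point (between the pads) lies 19 mm behind it; z points along the fingers, y is the line along which they close (so a half turn about z gives the same grasp; the last joint's range is limited). The gripper opens to 85 mm and grips with 20 to 120 N. Pads are 22 mm wide; open, the fingers measure 114 mm over their backs; the gripper's body (76 mm by 85 mm) begins 54 mm behind the grasp point. The pads swing forward as they close: fully open they stand 13 mm farther back than shut.
Start: joints at [1.092, 0.313, 1.498, -0, 1.331, -0.223], TCP at [132.848, 507.92, 231.294] pointing down, gripper open.
Joint ranges: [-2.94, 2.94], [-0.97, 2.17], [0.19, 2.56], [-1.23, 4.37], [0.02, 3.11], [-2.88, 2.88]. Speed limits (rad/s): [2.39, 2.39, 3.01, 3.14, 3.14, 3.14].

INTERFACE

Orientations are given as a unit quaternion [w, x, y, z].
In Python, from rig import ctrl gives the robot as it stands.
- The arm moves only by the shell command python3 -m inch 'ROWS' [OPENING] [FORCE]. ROWS is text: rows parted by semicolons, each of 6 numbers parted by spaces: the shift along the tool's x, y, z in mm, then the turn, a rotation vector about the tool's x, y, z in units of 6 degrees (1.0 is 6 degrees). A call has exactly 10 rows; each row shifts and turns the commanded pose from where the row before left it, along the tool's axes as they then stand; what a row does not reach is not made up. A row lasts 1/12 s, in which the tool goes at most 41.7 mm and 7.16 degrees, less where a joint would pass 70% of its speed; a pose out of reach is approached as far as the arm can. A call with a gripper value outside its range is refused whole. OPENING is the opening, from 0 (shut) to 1 (fully open), set as the call begins (- or left out, the last holds). The fingers move at their own pace and stop on an object; FORCE is the grip in N (left out, the last holds). Time passes only in rows, so rows that do not move let the fingers close, or fill a call up. It gives the time, the measured TCP pose, the force, the opening and the grip force at its end, in the units of the state.
- ctrl.sense(): the state, without advancing time (a new reading comes with each control period).
- ctrl.capture(name): name is "scene" or "top" or "wrist"; returns a dict with "image" (480x640x3 uint8, red, green, blue), "intrinsics" (3x3 intrinsics, pixels), "D" ([k1, k2, p1, p2, k3] as OpenCV has them; the pictures are not rectified), "rvec" (rotation vector, rad) and "tvec" (3), from world to camera coordinates, as OpenCV has them. Camera axes: x right, y down, z forward; pixel columns grow to the right and rows downward; lengths in mm; the calibration is good to about 2 mm. A picture is of the moment at which its call begins. There is no depth.
- ctrl.finish_job(): hands the job in; it is judged then, once.
The state is a dict: "time_s": time; "joints": joint angles; "dq": joint speeds; "tau": joint torques, N m; "eef_pos": TCP position; "ee_rot": TCP orientation; "force": force on the tool from outside, world axes, zero at the start; "wrist_torque": the same for the moment, N m; "grip_width": opening from 0.0 (shut) to 1.0 (fully open); "grip_force": force on a finger pad.
Only numpy, scipy, OpenCV 4.12 (cv2) and the standard library are available. Lean on these libraries where they do the work, as an engineer would, in place of code of your own. Each camera call takes 0.05 s, during which the arm holds its last target. There are 200 camera calls.

TASK

On the jewellery stall, the narrow bead tray lies with its wide front panel towards the white guide rails, the wrong way round. Turn it end for end and slide it, plain end first, into the rails until it is fully home with its front panel at the rail ends, then let go of it. Keep the tray level, and leave the square tray where it is.

Things in the scene. Friction and masses are not known exactly. Their poses are not given: they have to be found in the camera images.
- tray: Narrow wooden bead tray, loose, 0.2-0.45 kg: open box 150 (x) x 70 (y) x 28 mm high. Plain end at x = +75; front panel at x = -75 to -83, 130 wide, 34 high. A square grip post, 24 x 24, sides along x and y, stands in the middle, top 90 above the underside: take it by either pair of sides. Origin: centre of the 150 x 70 underside; x to the plain end, z up. Starts flat, panel towards the rails.
- tray_panel (a point): Centre of the outer face of the front panel: x = -83, z = 17 mm in the tray's frame, same axes. The panel is too wide for the rails; home, its inner face meets the rail ends.
- guide: White guide fixed to the table: two rails and an end stop, 40 mm high, no floor. Origin on the table midway between the rails, under the tray's origin when home; x points inwards, mouth x = -75, stop x = +80. Rails 86 apart inside, flared to 106 at the mouth (x = -45 to -75). Lips (z = 34 to 40) reach 12 in over the tray, so it only slides in along the table; the post runs in the 62 slot.
- square_tray: Bystander to leave alone: a loose square wooden bead tray, 110 x 110 x 28 mm, with the same 24 x 24 grip post, top 90 high, but no front panel. Origin: centre of its underside. It may lie nearer to the rails or farther from them than the narrow tray.
Mind the look-alikes: they are no part of the job. Leave any purple look-alike of the tray alone.

How it is judged (in metres and radians):
At the end, for the whole second after the job is handed in: The narrow tray rests flat on the table inside the rails, plain end inwards and panel at the mouth: its origin within 12 mm of the guide's origin along and across the rails, within 10 degrees of their direction, at rest and released; the square tray within 30 mm of its start (x of tray in the frame of guide between -0.012 and 0.012 m and y of tray in the frame of guide between -0.012 and 0.012 m and x of tray_panel in the frame of guide below -0.06 m and angle between the x axis of tray and the x axis of guide, either way round below 0.175 rad and angle between tray's own z axis and vertical below 0.1 rad and height (world z) of tray below 0.008 m and linear speed of tray below 0.02 m/s and distance of square_tray from where it was at the start of the episode below 0.03 m); the robot touches nothing.
It fails at once if the square tray is pushed more than 30 mm from its place (distance of square_tray from where it was at the start of the episode above 0.03 m).
It fails at once if the narrow tray is tipped by more than 35 degrees, spilling its beads (angle between tray's own z axis and vertical above 0.61 rad).
It also fails if it takes over 42 s, if anything falls off the work surface, if the arm or the gripper's body presses on something with over 40 N, if the wrist force passes 120 N, or if a joint passes its speed limit or range.

## Working session

There is one attempt and no reset: what is moved stays moved. The work goes in short steps, Python scripts to look and compute and a shell command to move; the robot and the scene stay as the last step left them, time stands still between calls to the robot, and variables do not carry over. Pictures are saved under pics/ and viewed, at most 10 in all, crops included, and the job is handed in when it is done.

```bash
mkdir -p pics
cat > h.py <<'E'
import numpy as np,cv2
from rig import ctrl
def cap(n,f):
    c=ctrl.capture(n); cv2.imwrite('pics/'+f+'.png',c['image'][:,:,::-1]); np.savez('/tmp/'+f+'.npz',**{k:np.array(v,float) for k,v in c.items()}); return c
def load(f): return dict(np.load('/tmp/'+f+'.npz'))
def cast(c,px,z):
    K=np.array(c['intrinsics'],float);R=cv2.Rodrigues(np.array(c['rvec'],float))[0];t=np.array(c['tvec'],float).ravel()
    p=cv2.undistortPoints(np.array(px,float).reshape(-1,1,2),K,np.array(c['D'],float)).reshape(-1,2)
    d=np.c_[p,np.ones(len(p))]@R; o=-R.T@t
    return (o+d*((z-o[2])/d[:,2])[:,None])[:,:2]
E
python3 - <<'E'
from h import *
c=cap('top','top0');cap('scene','scene0')
s=ctrl.sense();print(s['eef_pos'],s['ee_rot'],s['force'],s['time_s'])
R=cv2.Rodrigues(np.array(c['rvec'],float))[0];print(-R.T@np.array(c['tvec']).ravel())
E
```

```text
[132.73468466 507.70396823 230.79674084] [-2.05004986e-04  1.27533704e-01  9.91834067e-01 -5.44473725e-04] [ 0.25149607  0.60404248 -0.38785535] 0.1
[ 212.2924682    81.01540989 1263.75012276]
```

View pics/top0.png

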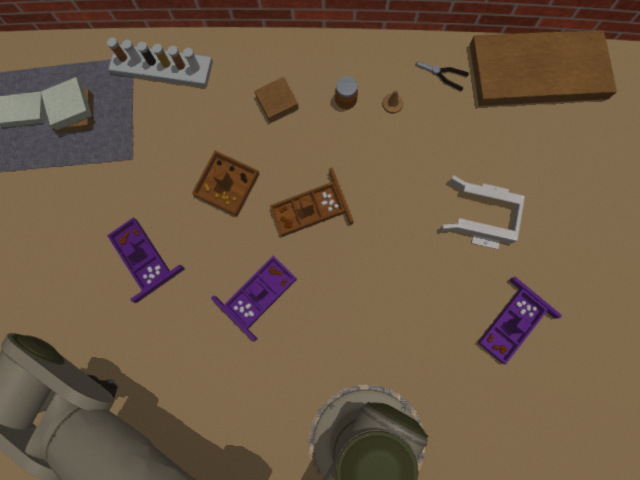

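View pics/scene0.png

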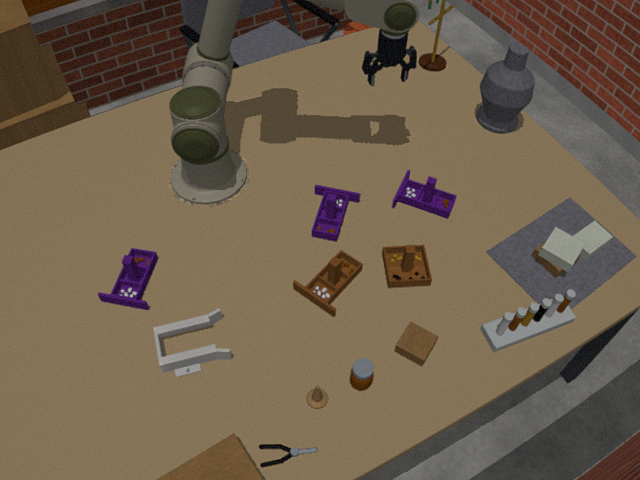

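The top view shows the narrow tray at about (310,210) with its panel at (341,196), towards the guide at (490,213). The guide's mouth is on the left, with flare tips at (455,181) and (446,227), and its stop is at (520,215). The square tray is at (227,184); the purple ones are look-alikes.

Run:
```python
from h import *
c=load('top0');im=c['image'].astype(np.uint8)
a=cv2.resize(im[160:260,260:360],None,fx=4,fy=4,interpolation=cv2.INTER_CUBIC)
b=cv2.resize(im[165:265,435:535],None,fx=4,fy=4,interpolation=cv2.INTER_CUBIC)
cv2.imwrite('pics/crop0.png',np.hstack([a,b])[:,:,::-1])
hsv=cv2.cvtColor(im,cv2.COLOR_RGB2HSV)
print(hsv[240,330],hsv[192,341],hsv[215,520],hsv[215,280])
m=((hsv[...,1]>175)&(hsv[...,0]<20)).astype(np.uint8)
w=((hsv[...,1]<60)&(hsv[...,2]>110)).astype(np.uint8)
for nm,mm,r in(('tray',m,(160,245,262,360)),('sq',m,(145,222,185,263)),('guide',w,(165,265,435,535))):
    q=np.zeros_like(mm);q[r[0]:r[1],r[2]:r[3]]=mm[r[0]:r[1],r[2]:r[3]]
    cs=cv2.findContours(q,0,2)[0];k=max(cs,key=cv2.contourArea)
    box=cv2.boxPoints(cv2.minAreaRect(k));print(nm,cv2.contourArea(k),box.round(1).tolist())
    print(cv2.approxPolyDP(k,2,True).reshape(-1,2).tolist())
```

```text
[ 17 104 127] [ 14 167 107] [  8  13 162] [ 14 188 110]
tray 1589.5 [[268.20001220703125, 201.5], [334.1000061035156, 175.1999969482422], [352.20001220703125, 220.5], [286.29998779296875, 246.89999389648438]]
[[334, 176], [335, 182], [330, 184], [335, 192], [333, 193], [331, 188], [325, 190], [330, 192], [333, 198], [336, 198], [336, 193], [342, 208], [334, 209], [330, 213], [325, 208], [327, 205], [323, 207], [319, 204], [322, 191], [317, 190], [324, 186], [315, 189], [316, 193], [310, 191], [312, 199], [309, 194], [305, 194], [307, 192], [299, 195], [298, 200], [291, 198], [276, 204], [276, 208], [272, 205], [282, 233], [322, 217], [334, 215], [333, 213], [344, 208], [351, 221]]
sq 1946.5 [[192.60000610351562, 193.8000030517578], [214.39999389648438, 150.1999969482422], [258.3999938964844, 172.1999969482422], [236.60000610351562, 215.8000030517578]]
[[214, 155], [206, 168], [210, 170], [207, 174], [204, 172], [207, 176], [205, 178], [203, 175], [201, 178], [203, 175], [205, 178], [198, 192], [194, 193], [235, 213], [257, 172], [222, 155], [232, 160], [227, 163], [216, 158], [209, 169], [207, 167]]
guide 1297.0 [[441.5, 227.5], [452.5, 174.6999969482422], [527.4000244140625, 190.3000030517578], [516.4000244140625, 243.10000610351562]]
[[454, 175], [452, 178], [463, 184], [465, 191], [518, 203], [516, 227], [513, 231], [461, 218], [457, 223], [444, 224], [443, 227], [461, 227], [517, 240], [524, 196], [493, 185], [471, 184]]
```

View pics/crop0.png

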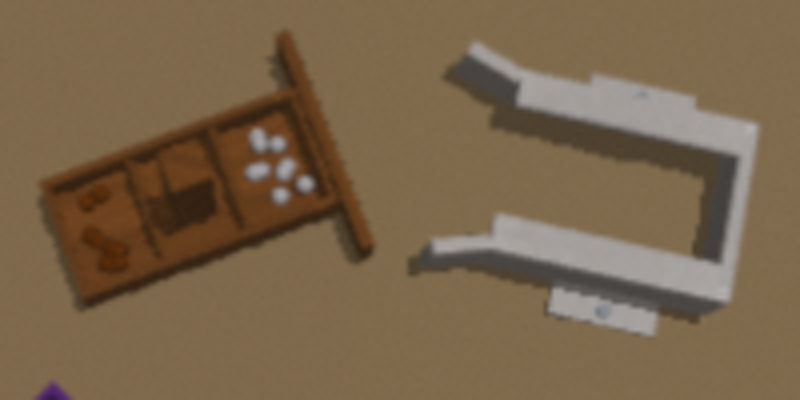

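The crop shows the tray rim's left corners at crop (42,184) and (82,302), and the panel ends at (286,35) and (366,252). The guide's lip inner edges run (518,103)→(740,155) and (497,213)→(722,263), with the flare towards the tray.

Run:
```python
from h import *
c=load('top0')
A=lambda L:np.array(L)/4.+[260-.4,160-.4]
B=lambda L:np.array(L)/4.+[435-.4,165-.4]
t=cast(c,A([(42,184),(82,302),(296,92),(340,205)]),28); p=cast(c,A([(286,35),(366,252)]),34)
print('rim',t.round(1).tolist(),'panel',p.round(1).tolist())
lo=t[:2].mean(0);hi=t[2:].mean(0);d=(lo-hi)/np.linalg.norm(lo-hi);print('len',np.linalg.norm(lo-hi),'wid',np.linalg.norm(t[0]-t[1]))
print('tray',lo-75*d,(lo+hi)/2,'yaw',np.degrees(np.arctan2(d[1],d[0])))
q=p[1]-p[0];print('panel len',np.linalg.norm(q),'normal yaw',np.degrees(np.arctan2(q[1],q[0]))+90)
g=cast(c,B([(518,103),(497,213),(740,155),(722,263)]),40)
m=(g[0]+g[1])/2;s=(g[2]+g[3])/2;e=(s-m)/np.linalg.norm(s-m)
print('g',g.round(1).tolist(),np.linalg.norm(s-m),np.linalg.norm(g[0]-g[1]),np.linalg.norm(g[2]-g[3]))
print('guide',s-80*e,m+45*e,'yaw',np.degrees(np.arctan2(e[1],e[0])))
st=cast(c,A([(0,0)]),0)
sq=cast(c,[(214,152.5),(193.5,192),(236,215),(258,172)],28);print('sq',sq.mean(0))
S=ctrl.sense();from scipy.spatial.transform import Rotation as Ro
w,x,y,z=S['ee_rot'];M=Ro.from_quat([x,y,z,w]).as_matrix();print(M.round(3),S['joints'])
```

```text
rim [[498.0, 221.6], [433.2, 197.1], [552.9, 84.3], [490.0, 59.0]] panel [[583.5, 90.5], [463.1, 44.6]]
len 148.60818017845045 wid 69.32444927385423
tray [493.78868596 139.87361985] [493.52692953 140.51842538] yaw 112.09451198451374
panel len 128.89458292460316 normal yaw -69.12271275526743
g [[545.9, -423.4], [483.6, -408.1], [520.2, -550.2], [459.0, -535.3]] 129.46497420505904 64.09204441138328 62.97655149798592
guide [ 505.1458933  -464.26498409] [ 506.01218207 -459.88485414] yaw -101.1874081607811
sq [547.81407907 323.35443235]
[[-0.967  0.253 -0.001]
 [ 0.253  0.967 -0.001]
 [ 0.    -0.001 -1.   ]] [ 1.09159668e+00  3.13385957e-01  1.49836033e+00  1.05224304e-05
  1.33100990e+00 -2.23438149e-01]
```

```bash
python3 -m inch '-31.6 -18.9 5 0 0 0;-31.6 -18.9 5 0 0 0;-31.6 -18.9 5 0 0 0;-31.6 -18.9 5 0 0 0;-31.6 -18.9 5 0 0 0;-31.6 -18.9 5 0 0 0;-31.6 -18.9 5 0 0 0;-31.6 -18.9 5 0 0 0;-31.6 -18.9 5 0 0 0;-31.6 -18.9 5 0 0 0' 1 60
python3 -m inch '-31.6 -18.9 5 0 0 0;-31.6 -18.9 5 0 0 0;-31.6 -18.9 5 0 0 0;-31.6 -18.9 5 0 0 0;0 0 0 0 0 -1;0 0 0 0 0 -1;0 0 0 0 0 -1;0 0 0 0 0 -1;0 0 0 0 0 -1;0 0 0 0 0 -1'
python3 - <<'E'
from h import *
cap('wrist','w1')
S=ctrl.sense();print(S['eef_pos'],S['joints'],S['time_s'],S['force'])
E
```

```text
time_s: 0.93
eef_pos: [391.6, 243.5, 181.0]
ee_rot: [-0.0, 0.128, 0.992, -0.0]
force: [0.3, 1.1, 0.4]
grip_width: 1.0
grip_force: 0.0
time_s: 1.77
eef_pos: [493.7, 140.0, 161.0]
ee_rot: [-0.0, -0.188, 0.982, 0.0]
force: [-0.6, -0.2, -0.2]
grip_width: 1.003
grip_force: 0.0
[493.7115777  139.95396548 160.97010805] [ 4.76183709e-02  3.54532854e-01  1.63320890e+00 -2.37044568e-05
  1.15464918e+00 -1.90684532e+00] 1.8167 [-0.01386875  0.08888682  0.36129449]
```

View pics/w1.png

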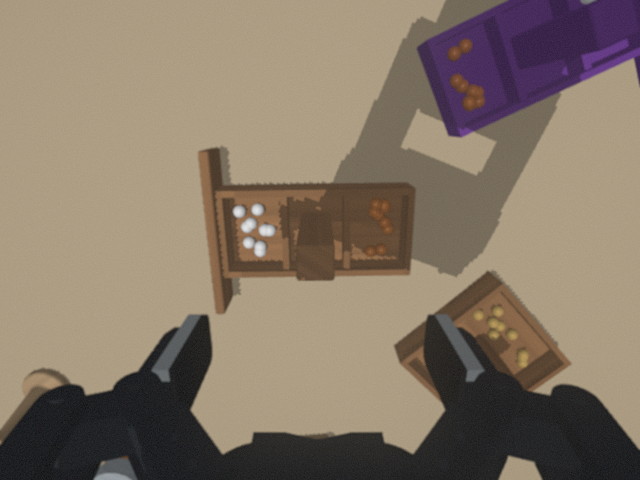

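The wrist view shows the tray centred, with the post top at about (297–334, 246–279), the rim's plain-end corners at (413,185) and (410,273), and the panel ends at (209,150) and (222,311).

Run:
```python
from h import *
c=load('w1')
t=cast(c,[(413,185),(410,273),(217,187),(226,276)],28);p=cast(c,[(297,246),(334,246),(334,279),(297,279)],90);q=cast(c,[(209,150),(222,311)],34)
print(t.round(1).tolist(),'center',t.mean(0),'post',p.round(1).tolist(),p.mean(0))
for a,b in((t[2],t[0]),(t[3],t[1]),(q[1],q[0]),(p[0],p[1])):
    d=b-a;print(np.linalg.norm(d),np.degrees(np.arctan2(d[1],d[0])))
```

```text
[[434.4, 192.3], [499.0, 221.3], [489.6, 57.3], [555.9, 84.9]] center [494.72736571 138.9265067 ] post [[490.1, 124.7], [481.9, 145.5], [502.0, 153.8], [510.5, 132.4]] [496.11767895 139.10104905]
145.8138629853622 112.21084084831061
147.82102304351042 112.65437775857971
127.61294710656512 -158.8055295338267
22.40304189347068 111.63808812077528
```

```bash
python3 -m inch '-1 -1 14 0 0 0.1;0 0 14 0 0 0;0 0 14 0 0 0;0 0 14 0 0 0;0 0 14 0 0 0;0 0 14 0 0 0;0 0 12 0 0 0;0 0 10 0 0 0;0 0 5 0 0 0;0 0 0 0 0 0'
python3 -m inch '0 0 0 0 0 0;0 0 0 0 0 0;0 0 0 0 0 0;0 0 0 0 0 0;0 0 0 0 0 0;0 0 0 0 0 0;0 0 0 0 0 0;0 0 0 0 0 0;0 0 0 0 0 0;0 0 0 0 0 0' 0 80
```

```text
time_s: 2.65
eef_pos: [494.7, 139.4, 49.4]
ee_rot: [-0.001, -0.18, 0.984, 0.0]
force: [0.1, -0.4, 0.2]
grip_width: 1.004
grip_force: 0.0
time_s: 3.48
eef_pos: [495.6, 139.5, 50.9]
ee_rot: [0.001, -0.18, 0.984, -0.0]
force: [-1.1, -0.2, 6.0]
grip_width: 0.269
grip_force: 80.1
```

```bash
python3 -m inch '0 0 -5 0 0 0;0 0 -10 0 0 0;0 0 -15 0 0 0;0 0 -15 0 0 0;0 0 -15 0 0 0;0 0 0 0 0 .5;0 0 0 0 0 1;0 0 0 0 0 1;0 0 0 0 0 1;0 0 0 0 0 1'
python3 -m inch '0 0 0 0 0 1;0 0 0 0 0 1;0 0 0 0 0 1;0 0 0 0 0 1;0 0 0 0 0 1;0 0 0 0 0 1;0 0 0 0 0 1;0 0 0 0 0 1;0 0 0 0 0 1;0 0 0 0 0 1'
python3 -m inch '0 0 0 0 0 1;0 0 0 0 0 1;0 0 0 0 0 1;0 0 0 0 0 1;0 0 0 0 0 1;0 0 0 0 0 1;0 0 0 0 0 1;0 0 0 0 0 1;0 0 0 0 0 1;0 0 0 0 0 1'
python3 -m inch '0 0 0 0 0 1;0 0 0 0 0 1;0 0 0 0 0 1;0 0 0 0 0 1;0 0 0 0 0 1;0 0 0 0 0 1;0 0 0 0 0 1;0 0 0 0 0 1;0 0 0 0 0 1;0 0 0 0 0 1'
python3 -m inch '0 0 0 0 0 1;0 0 0 0 0 .3;0 0 0 0 0 0;0 0 0 0 0 0;0 0 0 0 0 0;0 0 0 0 0 0;0 0 0 0 0 0;0 0 0 0 0 0;0 0 0 0 0 0;0 0 0 0 0 0'
python3 - <<'E'
from h import *
from scipy.spatial.transform import Rotation as Ro
S=ctrl.sense();w,x,y,z=S['ee_rot'];M=Ro.from_quat([x,y,z,w]).as_matrix();p=np.array(S['eef_pos'])
print(S['joints'],np.degrees(np.arctan2(M[1,1],M[0,1])),M.round(3));print(M.T@(np.array([542,-275.5,p[2]])-p))
E
```

```text
time_s: 4.32
eef_pos: [495.0, 139.4, 110.7]
ee_rot: [-0.0, 0.057, 0.998, -0.0]
force: [-0.2, 0.3, -3.1]
grip_width: 0.274
grip_force: 79.2
time_s: 5.15
eef_pos: [495.0, 139.4, 110.7]
ee_rot: [-0.0, 0.549, 0.836, -0.0]
force: [0.0, 0.1, -3.5]
grip_width: 0.27
grip_force: 79.2
time_s: 5.98
eef_pos: [495.0, 139.4, 110.7]
ee_rot: [-0.0, 0.893, 0.45, -0.0]
force: [-1.0, -0.2, -2.6]
grip_width: 0.268
grip_force: 79.2
time_s: 6.82
eef_pos: [495.0, 139.4, 110.7]
ee_rot: [0.0, 0.998, -0.057, -0.0]
force: [-0.0, 0.4, -3.9]
grip_width: 0.271
grip_force: 79.2
time_s: 7.65
eef_pos: [495.2, 139.4, 110.3]
ee_rot: [0.0, 0.992, -0.122, -0.0]
force: [-0.6, -0.4, -3.0]
grip_width: 0.268
grip_force: 79.1
[ 4.63926965e-02  4.20522037e-01  1.68576634e+00 -1.29487389e-06
  1.03531590e+00  1.86239094e+00] -104.04899690846645 [[ 0.97  -0.243 -0.   ]
 [-0.243 -0.97  -0.   ]
 [-0.     0.    -1.   ]]
[1.46125007e+02 3.91142560e+02 1.44099114e-04]
```

```bash
python3 -m inch '5 14 0 0 0 0;10.4 28 0 0 0 0;10.4 28 0 0 0 0;10.4 28 0 0 0 0;10.4 28 0 0 0 0;10.4 28 0 0 0 0;10.4 28 0 0 0 0;10.4 28 0 0 0 0;10.4 28 0 0 0 0;10.4 28 0 0 0 0'
python3 -m inch '10.4 28 0 0 0 0;10.4 28 0 0 0 0;10.4 28 0 0 0 0;10.4 28 0 0 0 0;6 13 0 0 0 0;0 0 0 0 0 -.25;0 0 0 0 0 -.25;0 0 0 0 0 0;0 0 0 0 0 0;0 0 0 0 0 0'
python3 - <<'E'
from h import *
cap('wrist','w2');cap('top','top2');cap('scene','sc2')
S=ctrl.sense();print(S['eef_pos'],S['ee_rot'])
a=cv2.imread('pics/w2.png');b=cv2.imread('pics/top2.png')
cv2.imwrite('pics/c2.png',np.hstack([cv2.resize(a,(400,300)),cv2.resize(b[120:270,360:560],(400,300))]))
E
```

```text
time_s: 8.48
eef_pos: [526.2, -144.1, 110.3]
ee_rot: [0.0, 0.992, -0.122, 0.0]
force: [0.5, -0.3, -3.7]
grip_width: 0.272
grip_force: 79.1
time_s: 9.32
eef_pos: [542.1, -275.2, 110.3]
ee_rot: [-0.0, 0.995, -0.097, -0.0]
force: [0.6, 0.4, -3.6]
grip_width: 0.271
grip_force: 79.2
[ 542.10683809 -275.19935221  110.35053386] [ 2.68064383e-05  9.95344525e-01 -9.63808844e-02  2.26803160e-05]
```

View pics/w2.png

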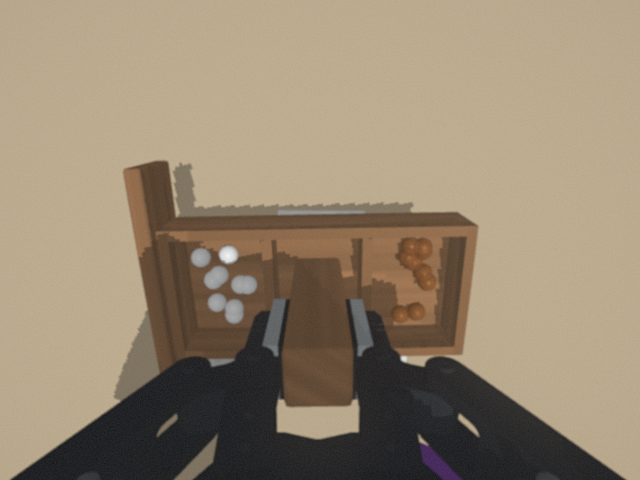

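View pics/c2.png

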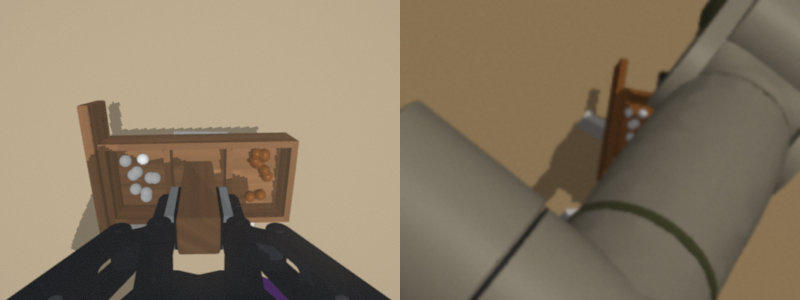

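The wrist view shows a guide bracket already under the tray at (320,212). The top crop shows the tray hanging over the guide. My guide measurement missed the 400 px offset of the right-hand crop, so I'm recomputing it.

Run:
```python
from h import *
from scipy.spatial.transform import Rotation as Ro
c=load('top0')
B=lambda L:(np.array(L)-[400,0])/4.+[435-.4,165-.4]
g=cast(c,B([(518,103),(497,213),(740,155),(722,263)]),40)
m=(g[0]+g[1])/2;s=(g[2]+g[3])/2;e=(s-m)/np.linalg.norm(s-m)
print('g',g.round(1).tolist(),np.linalg.norm(s-m),np.linalg.norm(g[0]-g[1]),np.linalg.norm(g[2]-g[3]))
for a,b in((0,2),(1,3)): d=g[b]-g[a];print(np.degrees(np.arctan2(d[1],d[0])))
o=((s-80*e)+(m+45*e))/2
print('guide',s-80*e,m+45*e,'yaw',np.degrees(np.arctan2(e[1],e[0])))
S=ctrl.sense();w,x,y,z=S['ee_rot'];M=Ro.from_quat([x,y,z,w]).as_matrix();p=np.array(S['eef_pos'])
print('theta',np.degrees(np.arctan2(M[1,1],M[0,1])))
for k in(190,0):
  T=o-k*e;print(k,T,M.T@(np.r_[T,p[2]]-p))
```

```text
g [[539.4, -199.8], [477.9, -187.1], [513.6, -321.6], [453.5, -309.4]] 124.58988748559813 62.72577728614317 61.3185892427451
-101.94388005027874
-101.29664473716781
guide [ 499.68323895 -237.12956884] [ 499.60063428 -237.53127612] yaw -101.61998258049883
theta -101.06160689379266
190 [537.91165061 -51.22446075] [-4.70900484e+01 -2.19008855e+02 -1.30989637e-02]
0 [ 499.64193661 -237.33042248] [-4.89416635e+01 -2.90178782e+01 -3.88420971e-03]
```

```bash
python3 -m inch '-2.4 -11 0 0 0 0;-5.3 -25 0 0 0 0;-5.3 -25 0 0 0 0;-5.3 -25 0 0 0 0;-5.3 -25 0 0 0 0;-5.3 -25 0 0 0 0;-5.3 -25 0 0 0 0;-5.3 -25 0 0 0 0;-5.3 -25 0 0 0 0;-2.3 -8 0 0 0 .1'
python3 -m inch '0 0 8 0 0 0;0 0 8 0 0 0;0 0 8 0 0 0;0 0 8 0 0 0;0 0 8 0 0 0;0 0 8 0 0 0;0 0 5 0 0 0;0 0 3 0 0 0;0 0 0 0 0 0;0 0 0 0 0 0'
python3 - <<'E'
from h import *
cap('wrist','w3');cap('scene','s3');cap('top','t3')
S=ctrl.sense();print(S['eef_pos'],S['ee_rot'])
a=cv2.imread('pics/s3.png');b=cv2.imread('pics/t3.png')
cv2.imwrite('pics/c3.png',np.hstack([cv2.resize(a[200:400,120:320],(400,400)),cv2.resize(b[125:265,360:560],(560,392))[:,:400,][:392].repeat(1,0) if 0 else cv2.resize(b[100:300,350:550],(400,400))]))
E
```

```text
time_s: 10.3
eef_pos: [537.2, -47.6, 110.4]
ee_rot: [-0.001, 0.995, -0.1, -0.0]
force: [0.4, -0.3, -3.5]
grip_width: 0.273
grip_force: 79.4
time_s: 11.13
eef_pos: [538.0, -51.5, 54.4]
ee_rot: [0.0, 0.995, -0.102, 0.0]
force: [0.8, -0.5, -3.1]
grip_width: 0.278
grip_force: 79.3
[538.08021075 -51.47190883  54.69059117] [ 9.97343380e-05  9.94833800e-01 -1.01516230e-01  3.93183116e-04]
```

View pics/w3.png

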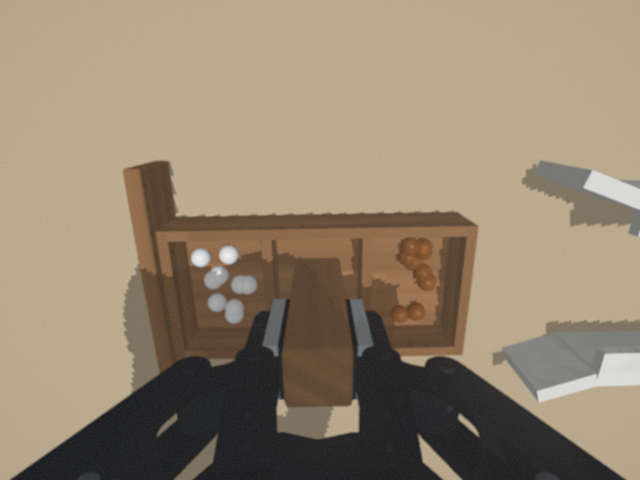

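View pics/c3.png

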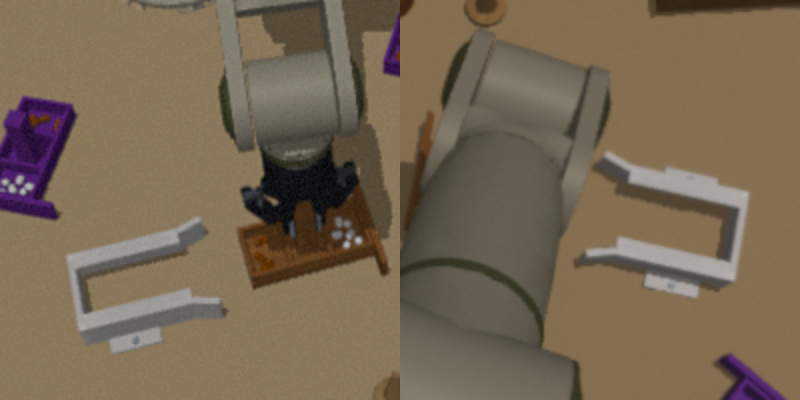

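The wrist view shows the level tray lined up with the mouth: rim corners at (475,227), (465,352) and (162,233), with the flares at (541,163) and (505,350). The top and scene views agree.

Run:
```python
from h import *
c=load('w3')
o=np.array([499.6,-237.3]);a=np.radians(-101.6);e=np.array([np.cos(a),np.sin(a)]);n=np.array([-e[1],e[0]])
t=cast(c,[(475,227),(162,233),(465,354)],31)
print('tray rim in guide',np.c_[(t-o)@e,(t-o)@n].round(1).tolist())
d=t[0]-t[1];print(np.degrees(np.arctan2(d[1],d[0])))
print('tcp',(np.array([538.1,-51.5])-o)@e,(np.array([538.1,-51.5])-o)@n)
# rail lip corners visible in wrist: upper inner top edge start, lower lip start
g=cast(c,[(589,173),(600,374)],40);print(np.c_[(g-o)@e,(g-o)@n].round(1).tolist())
```

```text
tray rim in guide [[-115.5, 33.6], [-261.8, 30.9], [-111.4, -35.8]]
-100.54572622096549
tcp -189.74658133967776 0.3533693606545457
[[-72.7, 60.1], [-42.1, -43.2]]
```

```bash
python3 -m inch '0 0 1.5 0 0 0;0 0 1.5 0 0 0;0 5 0 0 0 0;0 10 0 0 0 0;0 13 0 0 0 0;0 13 0 0 0 0;0 13 0 0 0 0;0 13 0 0 0 0;0 13 0 0 0 0;0 5 0 0 0 0'
python3 -m inch '0 5 0 0 0 0;0 10 0 0 0 0;0 10 0 0 0 0;0 10 0 0 0 0;0 10 0 0 0 0;0 10 0 0 0 0;0 5 0 0 0 0;0 3 0 0 0 0;0 0 0 0 0 0;0 0 0 0 0 0'
```

```text
time_s: 12.12
eef_pos: [520.3, -136.9, 51.3]
ee_rot: [0.0, 0.995, -0.102, 0.0]
force: [0.5, 0.4, -4.3]
grip_width: 0.274
grip_force: 79.4
time_s: 12.95
eef_pos: [507.9, -196.2, 51.2]
ee_rot: [-0.0, 0.995, -0.102, -0.0]
force: [-0.5, 0.2, -2.4]
grip_width: 0.271
grip_force: 79.3
```

Force-free so far, with about 42 mm left to go.

```bash
python3 -m inch '0 5 0 0 0 0;0 7 0 0 0 0;0 7 0 0 0 0;0 7 0 0 0 0;0 5 0 0 0 0;0 3 0 0 0 0;0 2 0 0 0 0;0 1 0 0 0 0;0 0 0 0 0 0;0 0 0 0 0 0'
python3 -m inch '0 1 0 0 0 0;0 1 0 0 0 0;0 1 0 0 0 0;0 0.5 0 0 0 0;0 0.5 0 0 0 0;0 0.5 0 0 0 0;0 0 0 0 0 0;0 0 0 0 0 0;0 0 0 0 0 0;0 0 0 0 0 0'
```

```text
time_s: 13.78
eef_pos: [500.5, -232.4, 51.3]
ee_rot: [-0.0, 0.995, -0.101, -0.0]
force: [0.7, 0.3, -3.3]
grip_width: 0.269
grip_force: 79.3
time_s: 14.62
eef_pos: [499.5, -236.4, 51.1]
ee_rot: [-0.001, 0.995, -0.102, -0.0]
force: [2.2, 4.8, -3.1]
grip_width: 0.271
grip_force: 78.8
```

```bash
python3 -m inch '0 0.5 0 0 0 0;0 0.5 0 0 0 0;0 0.5 0 0 0 0;0 0 0 0 0 0;0 0 0 0 0 0;0 0 0 0 0 0;0 0 0 0 0 0;0 0 0 0 0 0;0 0 0 0 0 0;0 0 0 0 0 0'
python3 - <<'E'
from h import *
cap('wrist','w4')
E
```

```text
time_s: 15.45
eef_pos: [499.3, -236.6, 51.1]
ee_rot: [-0.002, 0.995, -0.102, -0.0]
force: [1.9, 12.5, -2.1]
grip_width: 0.271
grip_force: 79.2
```

View pics/w4.png

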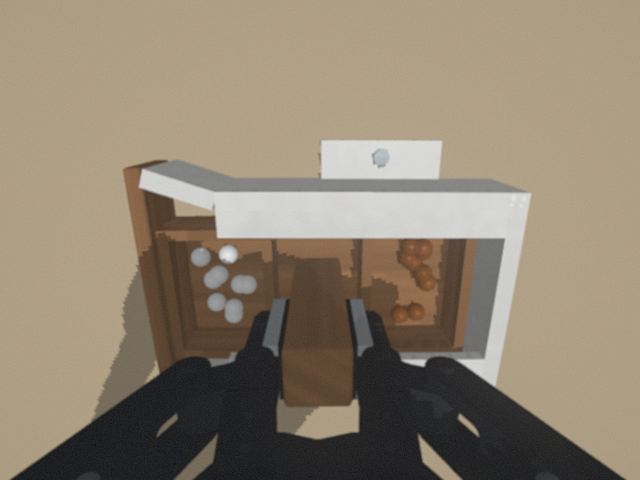

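The tray is home: its panel meets the flare end at (145,185), and the force rises on contact. Next I release and retreat.

```bash
python3 -m inch '0 -0.7 0.4 0 0 0;0 -0.3 0 0 0 0;0 0 0 0 0 0;0 0 0 0 0 0;0 0 0 0 0 0;0 0 0 0 0 0;0 0 0 0 0 0;0 0 0 0 0 0;0 0 0 0 0 0;0 0 0 0 0 0'
python3 -m inch '0 0 0 0 0 0;0 0 0 0 0 0;0 0 0 0 0 0;0 0 0 0 0 0;0 0 0 0 0 0;0 0 0 0 0 0;0 0 0 0 0 0;0 0 0 0 0 0;0 0 0 0 0 0;0 0 0 0 0 0' 0.8
python3 -m inch '0 0 -5 0 0 0;0 0 -10 0 0 0;0 0 -15 0 0 0;0 0 -15 0 0 0;0 0 -15 0 0 0;0 0 -15 0 0 0;0 0 -15 0 0 0;0 0 -10 0 0 0;0 0 0 0 0 0;0 0 0 0 0 0'
python3 - <<'E'
from h import *
cap('wrist','w5')
E
```

```text
time_s: 16.33
eef_pos: [499.4, -236.5, 51.0]
ee_rot: [-0.001, 0.995, -0.102, -0.0]
force: [0.8, 7.6, 0.0]
grip_width: 0.266
grip_force: 79.2
time_s: 17.17
eef_pos: [499.4, -237.5, 50.9]
ee_rot: [0.0, 0.995, -0.102, -0.0]
force: [-0.4, -0.2, -0.5]
grip_width: 0.8
grip_force: 0.0
time_s: 18.0
eef_pos: [499.5, -237.5, 151.2]
ee_rot: [0.0, 0.995, -0.102, 0.0]
force: [-0.4, -0.4, -0.7]
grip_width: 0.805
grip_force: 0.0
```

View pics/w5.png

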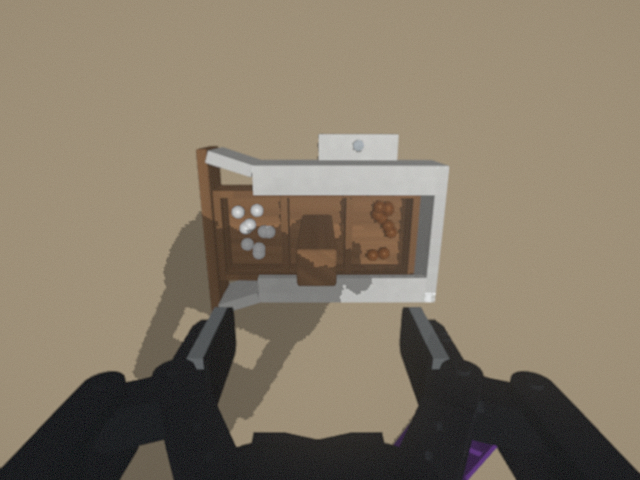

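The tray lies in the rails with its panel against the rail ends at (210,155) and (218,305). The gripper is clear of it.

```bash
python3 -c "
from rig import ctrl
print(ctrl.finish_job())"
```

```text
the job is handed in; nothing more can be done
None
```

The narrow tray was turned end for end, slid fully home with its panel at the rail ends and released, with the square tray not approached, and the job was handed in at about 18 s; no verdict was returned.

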